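# Pin and lock the draw bar of a carving jig

### The arm

A 7-joint arm with a two-finger parallel gripper is mounted at the origin on the work surface. World frame = base frame: x ahead of the robot, y to its left, z up, the work surface at z = 0. Lengths are in m, angles in rad, forces in N, time in s.
With the tool pointing down it reaches from about 0.4 to 0.85 m from the base axis. Payload 4.5 kg.
Tool frame: the origin (TCP) lies on the centre line of the jaws, within the pads' length; the fingertips stand r.tips_ahead ahead of it and the grasp point (between the pads) is the TCP (r.tips_ahead is the distance from the TCP to the fingertips, in m); z points along the fingers, y is the direction in which the jaws open and shut (so a half turn about z gives the same grasp; the last joint's range is limited). The gripper opens to 88 mm and grips with 3 to 60 N. Pads are 18 mm wide; open, the fingers measure 123 mm over their backs; the gripper's body (75 mm by 187 mm) begins 45 mm behind the grasp point.
Start: joints at [1.228, 0.689, -0.195, 1.565, 0.157, 0.902, -0.215], TCP at [0.23, -0.581, 0.258] pointing down, gripper open.
Joint ranges: [-3.01, 3.01], [-0.46, 2.08], [-1.47, 1.51], [0.13, 2.56], [-1, 4.14], [0.04, 2.09], [-2.66, 2.66]. Speed limits (rad/s): [2.57, 2.57, 3.14, 3.14, 3.14, 3.14, 3.14].

### API

Orientations are given as a unit quaternion [x, y, z, w].
In Python, from plant import r gives the robot as it stands.
- The arm moves only by the shell command python3 -m inch 'ROWS' [FORCE]. ROWS is JSON, a list of rows, each a list of 5 numbers: the shift along the world's x, y, z in units of 25 mm (1.0 is 25 mm), then the turn about the world's z in units of 6 degrees (1.0 is 6 degrees), then the finger opening in mm, from 0 to 88.1. A call has 1 to 5 rows; each row shifts and turns the commanded pose from where the row before left it; what a row does not reach is not made up. A row lasts 1/10 s, in which the tool goes at most 50 mm and 8.59 degrees, less where a joint would pass 70% of its speed; a pose out of reach is approached as far as the arm can. A call is refused whole if a number of a shift passes 1 or a number of a turn 1, either way. A call with a gripper value outside its range is refused whole. The fingers move at their own pace and stop on an object; FORCE is the grip in N (left out, the last holds). Time passes only in rows, so rows that do not move let the fingers close. It gives the time, the measured TCP pose, the force and the opening at its end, in the units of the state.
- r.get_state(): the state, without advancing time (a new reading comes with each control period).
- r.snapshot(name): name is "side" or "top" or "wrist"; returns a dict with "pixels" (400x640x3 uint8, red, green, blue), "range_z" (400x640 float32, m along the optical axis (not along the pixel's ray), 0 where there is no reading), "K" (3x3 intrinsics, pixels), "position" and "attitude" of the camera in the world. Camera axes: x right, y up, looking along -z (the intrinsics and any distortion apply to the point x, -y, -z); pixel columns grow to the right and rows downward; lengths in m; the calibration is good to about 2 mm. The wrist camera is an equidistant fisheye: a pixel r from the principal point sees the ray r / f radians off the axis. A picture is of the moment at which its call begins.
- r.finish_job(): hands the job in, once; it reports no verdict.
The state is a dict: "clock": time; "q": joint angles; "qd": joint speeds; "joint_torque": joint torques, N m; "tool_pos": TCP position; "eef_rot": TCP orientation; "contact_force": force on the tool from outside, world axes, zero at the start; "moment": the same for the moment, N m; "opening": opening from 0.0 (shut) to 1.0 (fully open).
Only numpy, scipy, OpenCV 4.12 (cv2) and the standard library are available. Lean on these libraries where they do the work, as an engineer would, in place of code of your own. Each camera call takes 0.05 s, during which the arm holds its last target. There are 200 camera calls.

### The job

Take the linchpin out of the plywood rack and push it gently down through the hole in the steel draw bar of the carving jig until its head sits fully home on the bar, with the ring's side towards the bar's free end. Then swing the pin's sprung ring down over the end of the bar until it snaps past the lower end of the pin, and leave it locked. Do not force anything, and leave the other things on the bench where they are.

Things in the scene. Friction and masses are not known exactly. Their poses are not given: they have to be found in the camera images.
- pin_grip (a point): Steel linchpin, 0.2 kg, upright in the rack at first. This point: centre of its grip tab (14 mm thick along y, 20 mm along x, 23 mm tall), on the pin's axis; z up along the pin, x to the side where the ring stands out, y along the ring's hinge. Under the tab the head is 22 (x) by 41 (y) by 12 mm; its underside, which seats on the bar, is 23.5 mm below this point.
- pin_nose (a point): Lower end of the pin, 58.5 mm below pin_grip, 35 mm below the head's underside: half-ball nose of the round shank, 10 mm in diameter. Two lips, 4 mm thick, hang 6 mm below the head's underside at y = +-18.5 mm and straddle the seated bar (33 mm between them).
- ring (a joint): Angle (rad) of the locking ring, a U of 6 mm wire hinged on the head 6 mm above its underside, 7 mm behind the pin's axis (pin x = -7 mm). 0: straight out along pin +x; grows as it swings down; 1.38: cross wire right under the nose; stop at 1.75. Slight friction holds it where left. From 1.25 the sprung ring stretches over the nose (3.5 N/mm, 1.8 mm), then snaps; from 1.51 on it is locked.
- ring_bar (a point): Middle of the ring's cross wire, 43 mm from the hinge; moves with the ring. The ring's two arms lie at y = +-30 mm of the pin (66 mm over all, 54 mm inside), clear of bar and head, so they can be pushed beside the bar. Pushed 25 to 30 mm from the hinge, towards the end block, the ring snaps at 4 to 10 N.
- jig: Carving jig, fixed: plywood board 12 mm thick (x -160 to 90, y -75 to 75 mm) with an end block (x -56 to -6, y -61 to 61, top at 107 mm) from which a steel draw bar comes out along +x, its free end. Bar: 30 mm wide (y), 20 mm thick, top 85 mm above the origin, which lies under the board. z up. The bar's end is 16 mm beyond the middle of its pin hole.
- bar_home (a point): Point of the fixed jig (its x = 12 mm) on the middle line of the bar's top; axes as the jig's. The bar's round through hole (11.4 mm, 1 mm chamfer) would be here if the bar were pushed right in. The bar slides along the jig's x with about 20 N friction and was left with its hole anywhere 6 to 30 mm out (+x) from here; how far is NOT measured. Find the hole by feel or sight.
- rack: Fixed plywood block 100 by 76 mm, 46 mm tall, with a 13.5 mm hole, 38 mm deep, at its middle, which holds the pin (its lips rest on the top). Origin under its centre.
- tin: Small open brass tin, 95 by 65 by 24 mm, loose; not part of the work. Origin under its centre.
- spoon: Wooden spoon, 190 mm long, lying loose; not part of the work.
- engraver: Black hand engraver, 190 mm long, 40 mm thick, lying loose; not part of the work.

How it is judged:
By the outcome, as a careful person would: the job done as asked, in the order asked, and still so for the second after the job is handed in, with the robot touching nothing.
It also fails if it takes over 64 s, if anything falls off the work surface, if the arm or the gripper's body presses on something with over 40 N, if the wrist force passes 120 N, or if a joint passes its speed limit or range.

## Working session

There is one attempt and no reset: what is moved stays moved. The work goes in short steps, Python scripts to look and compute and a shell command to move; the robot and the scene stay as the last step left them, time stands still between calls to the robot, and variables do not carry over. Pictures are saved under pics/ and viewed, about 8 in all and at most 12, crops included, and the job is handed in when it is done.

```bash
ls; mkdir -p pics
cat > h.py <<'E'
import numpy as np, cv2
from scipy.spatial.transform import Rotation as R
from plant import r
def rot(a):
    a=np.array(a); return a if a.shape==(3,3) else R.from_quat(a).as_matrix()
def cloud(s):
    z=s['range_z']; K=s['K']; v,u=np.mgrid[0:z.shape[0],0:z.shape[1]]
    x=(u-K[0,2])/K[0,0]*z; y=(v-K[1,2])/K[1,1]*z
    P=np.stack([x,-y,-z],-1)@rot(s['attitude']).T+np.array(s['position']); P[z==0]=np.nan
    return P
def save(n,f):
    s=r.snapshot(n); cv2.imwrite(f,s['pixels'][:,:,::-1]); np.save(f+'.npy',s,allow_pickle=True); return s
E
python3 - <<'E'
from h import *
for n in('top','side'):
    s=save(n,f'pics/{n}0.png'); print(n,s['position'],s['attitude'],s['K'])
print(r.get_state(),r.tips_ahead)
E
```

```text
pics
top [ 0.43430053 -0.10740273  1.04456156] [-0.06770917  0.05907736  0.70961421 -0.6988369 ] [[387.22822394   0.         321.63109507]
 [  0.         387.22822394 201.12299751]
 [  0.           0.           1.        ]]
side [0.37593034 0.5776486  0.51076699] [-0.08338128  0.47794922  0.86344891 -0.13808725] [[381.5537313    0.         322.56036548]
 [  0.         381.5537313  200.88570896]
 [  0.           0.           1.        ]]
{'clock': 0.1, 'q': array([ 1.22783342,  0.68988262, -0.19456446,  1.56621463,  0.15729249,
        0.9025054 , -0.21512823]), 'qd': array([-9.24356735e-04, -3.94259699e-03, -2.03269270e-04, -1.28661065e-03,
        6.10948938e-05,  2.07699957e-03, -6.98539281e-04]), 'joint_torque': array([-2.89890522e-03, -5.28493631e+01, -1.27116110e+00, -1.53834325e+01,
       -5.25030855e-02,  2.06343684e-03,  6.20017590e-05]), 'tool_pos': array([ 0.22973709, -0.58067917,  0.25700902]), 'eef_rot': array([ 9.82301323e-01,  1.87305781e-01, -1.93486384e-04, -7.85305508e-04]), 'contact_force': array([ 0.14080303,  0.6637813 , -0.04912602]), 'moment': array([ 0.00721709,  0.00197167, -0.01934877]), 'opening': 0.9995900941565128} 0.019
```

View pics/top0.png

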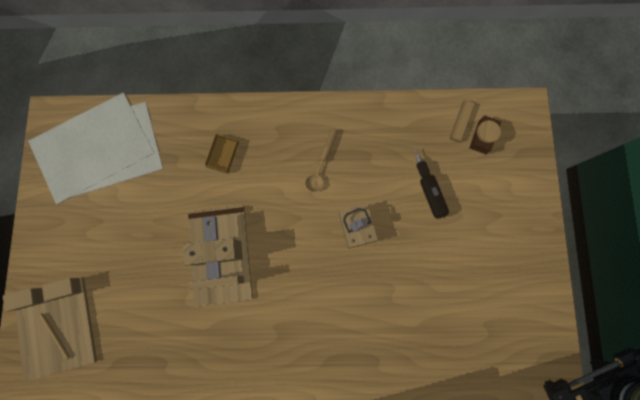

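View pics/side0.png

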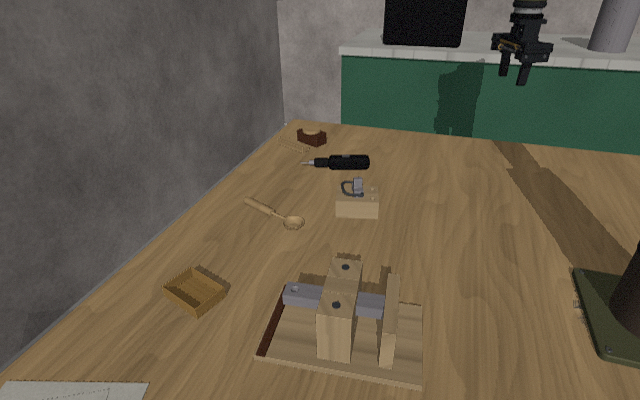

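Run:
```python
from h import *
s=np.load('pics/top0.png.npy',allow_pickle=True).item(); P=cloud(s)
def p(u,v): return np.round(P[v,u],4)
for q in [(210,225),(209,222),(212,270),(228,250),(192,254),(358,219),(350,243),(375,236),(245,300),(240,215)]: print(q,p(*q))
a=s['pixels'][190:315,170:270,::-1]; b=s['pixels'][195:255,330:390,::-1]
a=cv2.resize(a,None,fx=4.4,fy=4.4,interpolation=2); b=cv2.resize(b,(300,300),interpolation=2)
o=np.zeros((550,760,3),np.uint8); o[:a.shape[0],:a.shape[1]]=a; o[:300,450:750]=b
s2=np.load('pics/side0.png.npy',allow_pickle=True).item()
c=cv2.resize(s2['pixels'][170:225,325:390,::-1],(295,250),interpolation=2);o[300:550,450:745]=c
o=np.clip(o.astype(float)*1.5,0,255); cv2.imwrite('pics/c1.png',o)
# z slices
def sl(x0,u0,u1,v0,v1,lo,hi):
    m=np.zeros(P.shape[:2],bool); m[v0:v1,u0:u1]=1; m&=(P[...,2]>lo)&(P[...,2]<hi); q=P[m]; xy=q[:,:2].astype(np.float32)
    print(x0,len(q),q.mean(0).round(4),cv2.minAreaRect(xy), 'zmed',np.median(q[:,2]).round(4))
sl('block',170,270,190,315,.1,.115); sl('bar',170,270,190,315,.08,.092); sl('board',170,270,190,315,.008,.018)
sl('rack',330,390,195,255,.04,.05); sl('pin',330,390,195,255,.056,.2); sl('pintop',330,390,195,255,.083,.2);sl('ring',330,390,195,255,.053,.063)
P2=cloud(s2)
m=np.zeros(P2.shape[:2],bool); m[170:225,325:390]=1
for lo,hi in((.04,.05),(.054,.066),(.07,.12),(.083,.12)):
    q=P2[m&(P2[...,2]>lo)&(P2[...,2]<hi)]; print('side',lo,len(q),q.mean(0) if len(q) else 0, q.max(0) if len(q) else 0, q.min(0) if len(q) else 0)
```

```text
(210, 225) [0.5528 0.1839 0.0823]
(209, 222) [0.5621 0.1907 0.0694]
(212, 270) [0.4416 0.1746 0.0832]
(228, 250) [0.4885 0.1308 0.1061]
(192, 254) [0.48   0.2166 0.1094]
(358, 219) [ 0.5666 -0.19    0.0481]
(350, 243) [ 0.5052 -0.1678  0.0452]
(375, 236) [ 0.5221 -0.2325  0.0465]
(245, 300) [0.3642 0.1063 0.0133]
(240, 215) [0.5869 0.1241 0.0154]
block 1064 [0.4857 0.1777 0.1073] ((0.4858267307281494, 0.17894680798053741), (0.05018509924411774, 0.12323871999979019), 6.4324140548706055) zmed 0.1073
bar 898 [0.4636 0.1737 0.0871] ((0.4869317412376404, 0.17735114693641663), (0.174995556473732, 0.12021408975124359), 5.354397773742676) zmed 0.087
board 3155 [0.4777 0.1697 0.0126] ((0.4820098578929901, 0.1784222275018692), (0.25029677152633667, 0.15100182592868805), 6.28741455078125) zmed 0.0124
rack 823 [ 0.5478 -0.1891  0.0456] ((0.5512358546257019, -0.18868488073349), (0.09995873272418976, 0.07659265398979187), 13.878005027770996) zmed 0.0457
pin 286 [ 0.5583 -0.1849  0.0674] ((0.5638420581817627, -0.18315139412879944), (0.049621038138866425, 0.06608730554580688), 23.313438415527344) zm
[... 251 characters left out ...]
4505239799618721, 0.06608730554580688), 23.313438415527344) zmed 0.061
side 0.04 586 [ 0.54857804 -0.18091257  0.04413393] [ 0.608938   -0.14080826  0.04947813] [ 0.49629426 -0.23584221  0.04001982]
side 0.054 173 [ 0.55953405 -0.17409383  0.06140567] [ 0.59368343 -0.1481017   0.06581948] [ 0.53233063 -0.21323063  0.05461848]
side 0.07 76 [ 0.55206419 -0.18485476  0.07974747] [ 0.56412702 -0.17814865  0.08723065] [ 0.54131508 -0.19394004  0.07003999]
side 0.083 29 [ 0.55292225 -0.18697685  0.08490783] [ 0.56412702 -0.17842635  0.08723065] [ 0.54131508 -0.19394004  0.08318973][ WARN:0@0.395] global loadsave.cpp:1063 imwrite_ Unsupported depth image for selected encoder is fallbacked to CV_8U.
```

View pics/c1.png

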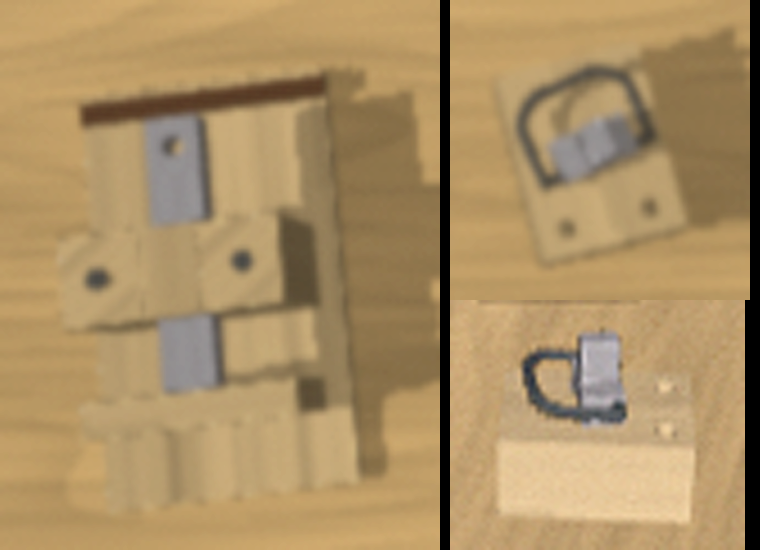

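```bash
python3 - <<'E'
from h import *
s=np.load('pics/top0.png.npy',allow_pickle=True).item(); s2=np.load('pics/side0.png.npy',allow_pickle=True).item()
def ray(s,u,v,z):
    K=s['K']; d=rot(s['attitude'])@np.array([(u-K[0,2])/K[0,0],-(v-K[1,2])/K[1,1],-1]); p=np.array(s['position']); return p+d*(z-p[2])/d[2]
th=np.radians(6.3); ex=np.array([np.cos(th),np.sin(th)]); ey=np.array([-ex[1],ex[0]]); O=np.array([.4858,.1789])+.031*ex
def j(p): return np.round([(p[:2]-O)@ex*1e3,(p[:2]-O)@ey*1e3],1)
print('O',O,'hole top cam',ray(s,209.1,223,.085),j(ray(s,209.1,223,.085)))
print(s['pixels'][216:230,202:218].mean(-1).round().astype(int))
print('side');print(s2['pixels'][280:298,285:306].mean(-1).round().astype(int))
# bar end from clouds
for n,S in(('t',s),('s',s2)):
    P=cloud(S); X=(P[...,:2]-O)@ex*1e3; Y=(P[...,:2]-O)@ey*1e3
    m=(np.abs(P[...,2]-.086)<.005)&(X>0)&(X<80)&(abs(Y)<25); print(n,'bar x',np.percentile(X[m],[0,50,98,100]).round(1),'y',np.percentile(Y[m],[0,2,50,98,100]).round(1),m.sum())
E
python3 -m inch '[[0.8,0.98,0,0.28,50],[0.8,0.98,0,0,50],[0.8,0.98,0,0,50],[0.8,0.98,0,0,50],[0.8,0.98,0,0,50]]' 20
python3 -m inch '[[0.8,0.98,0,0,50],[0.8,0.98,0,0,50],[0.8,0.98,0,0,50],[0.8,0.98,0,0,50],[0.8,0.98,0,0,50]]'
python3 -m inch '[[0.8,0.98,0,0,50],[0.8,0.98,0,0,50],[0.8,0.98,0,0,50],[0.8,0.98,0,0,50],[0.8,0.98,0,0,50]]'
```

```text
O [0.51661279 0.18230176] hole top cam [0.55756701 0.18556449 0.085     ] [41.1 -1.3]
[[ 52  55  57  61  65  70  73  73  75  78  80  81  74  73  84  96]
 [ 73  77  79  82  85  91  93  92  94  93  93  91  79  66  77  98]
 [ 91  92  93  94  95  97  97  96  97  97  96  94  82  63  69  95]
 [ 96  97  97  96  97  96  96  95  96  96  96  94  84  63  66  94]
 [ 97  96  97  96  95  91  87  86  90  96  96  96  85  64  65  92]
 [ 96  98  97  95  90  80  70  71  84  95  97  95  90  67  64  90]
 [ 96  97  97  94  85  67  59  69  88  98  97  96  90  68  61  85]
 [ 96  98  97  94  83  63  58  76  95 100  97  97  91  69  61  83]
 [ 97  96  96  94  86  72  65  81  97 100  97  96  91  71  62  81]
 [ 96  96  98  96  93  85  81  87  95  98  97  96  91  72  60  78]
 [ 96  96  97  97  95  95  94  96  96  98  97  97  92  74  61  76]
 [ 96  97  97  97  95  97  98  98  98  98  96  96  92  76  63  76]
 [ 96  96  96  97  97  96  98  98  98  97  97  97  92  76  61  74]
 [ 97  95  96  97  97  97  97  97  97  96  97  99  94  77  61  70]]
side
[[106 107 102 103 110 107 102 101  98 102 101 109 107  76  76  76  70 
[... 1360 characters left out ...]
119 116 120 115 114 112 116 107 111 103 102 103  99  95 100 104  98
   93  96  94]
 [119 121 120 119 118 122 118 119 115 118 114 114 115 110 115 111 108 103
  101 104  97]]
t bar x [ 0.  26.7 55.6 57.2] y [-15.5 -15.1  -1.   14.2  15.2] 270
s bar x [ 0.2 27.8 57.2 58.5] y [-16.8 -15.2   1.2  14.9  15.7] 557
clock: 0.6
tool_pos: [0.3304, -0.4574, 0.2574]
eef_rot: [0.979, 0.202, -0.0, -0.0]
contact_force: [-0.3, 0.9, -0.2]
opening: 0.575
clock: 1.1
tool_pos: [0.4305, -0.3349, 0.2574]
eef_rot: [0.979, 0.202, -0.0, -0.0]
contact_force: [-0.1, 0.2, 0.3]
opening: 0.565
clock: 1.6
tool_pos: [0.5304, -0.2125, 0.2574]
eef_rot: [0.979, 0.202, -0.0, -0.0]
contact_force: [-0.3, -0.5, 0.3]
opening: 0.568
```

```bash
python3 -m inch '[[0.82,0.98,-1,0,50],[0,0,-1,0,50],[0,0,-0.5,0,50],[0,0,0,0,50]]'
python3 - <<'E'
from h import *
s=save('wrist','pics/w1.png'); print(s['position'],R.from_matrix(rot(s['attitude'])).as_matrix().round(3),s['K'],np.median(s['range_z']))
print(r.get_state()['tool_pos'])
E
```

```text
clock: 2.0
tool_pos: [0.5486, -0.1895, 0.1934]
eef_rot: [0.98, 0.201, -0.002, -0.001]
contact_force: [-0.3, -0.4, 0.3]
opening: 0.567
[ 0.624142   -0.1576346   0.31964709] [[ 0.395  0.87   0.294]
 [-0.919  0.375  0.124]
 [-0.003 -0.319  0.948]] [[309.70691629   0.         317.12545433]
 [  0.         309.70691629 198.12916752]
 [  0.           0.           1.        ]] 0.28683186
[ 0.54947337 -0.19010849  0.19471707]
```

View pics/w1.png

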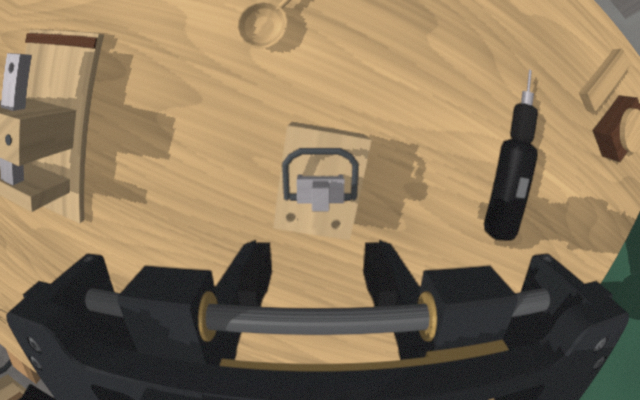

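```bash
cat >> h.py <<'E'
def fdir(s,u,v):
    K=s['K']; x=(np.asarray(u,float)-K[0,2])/K[0,0]; y=(np.asarray(v,float)-K[1,2])/K[1,1]; t=np.hypot(x,y)+1e-12
    return np.stack([np.tan(t)*x/t,-np.tan(t)*y/t,-np.ones_like(t)],-1)
def fcloud(s):
    z=s['range_z']; v,u=np.mgrid[0:z.shape[0],0:z.shape[1]]
    P=(fdir(s,u,v)*z[...,None])@rot(s['attitude']).T+np.array(s['position']); P[z==0]=np.nan; return P
def fray(s,u,v,z):
    d=rot(s['attitude'])@fdir(s,u,v); p=np.array(s['position']); return p+d*(z-p[2])/d[2]
E
python3 - <<'E'
from h import *
s=np.load('pics/w1.png.npy',allow_pickle=True).item(); P=fcloud(s)
m=np.zeros(P.shape[:2],bool); m[140:235,270:375]=1
def sl(n,lo,hi):
    q=P[m&(P[...,2]>lo)&(P[...,2]<hi)]; print(n,len(q),cv2.minAreaRect(q[:,:2].astype(np.float32)),q[:,2].mean())
sl('rack',.04,.05); sl('tab',.0845,.092); sl('headring',.056,.07); sl('ring+all',.053,.1)
q=P[170:205,270:375]; 
c=P[148:160,300:342]; c=c[c[...,2]>.052]; v=cv2.fitLine(c[:,:2].astype(np.float32),2,0,.01,.01).ravel(); print('cross',c.mean(0),np.degrees(np.arctan2(v[1],v[0]))%180-90)
E
```

```text
rack 4959 ((0.5511398315429688, -0.19097185134887695), (0.09970314055681229, 0.0772789865732193), 13.927886009216309) 0.04565269217707414
tab 428 ((0.5516334176063538, -0.19106099009513855), (0.020148904994130135, 0.013720018789172173), 23.23529624938965) 0.08660216481816674
headring 2043 ((0.5639228820800781, -0.18533150851726532), (0.04941730573773384, 0.06652994453907013), 23.2572078704834) 0.0635565884510933
ring+all 2574 ((0.5639228820800781, -0.18533150851726532), (0.04941730573773384, 0.06652994453907013), 23.2572078704834) 0.06786914641945391
cross [ 0.58437814 -0.17697806  0.06592263] 23.331299
```

```bash
python3 -m inch '[[0.02,-0.08,-1,0,50],[0,0,-1,0,50],[0,0,-1,0,50],[0,0,-0.8,0,50],[0,0,-0.3,0,50]]'
python3 -m inch '[[0,0,-0.3,0,50],[0,0,0,0,50],[0,0,0,0,50]]'
```

```text
clock: 2.55
tool_pos: [0.5504, -0.1922, 0.0922]
eef_rot: [0.98, 0.201, -0.001, 0.0]
contact_force: [-0.5, 0.1, -1.0]
opening: 0.568
clock: 2.85
tool_pos: [0.5516, -0.1915, 0.0862]
eef_rot: [0.979, 0.201, 0.001, 0.0]
contact_force: [-0.2, -1.0, 0.5]
opening: 0.569
```

```bash
python3 -m inch '[[0,0,-0.04,0,30],[0,0,0,0,10],[0,0,0,0,5],[0,0,0,0,5],[0,0,0,0,5]]' 12
python3 -m inch '[[0,0,0,0,0],[0,0,0,0,0],[0,0,0,0,0]]' 35
python3 -m inch '[[0,0,0.5,0,0],[0,0,0.8,0,0],[0,0,1,0,0],[0,0,1,0,0],[0,0,1,0,0]]'
python3 -m inch '[[0,0,1,0,0],[0,0,0,0,0]]'
```

```text
clock: 3.35
tool_pos: [0.551, -0.1912, 0.0843]
eef_rot: [0.979, 0.202, 0.0, 0.0]
contact_force: [0.2, 1.3, 1.8]
opening: 0.154
clock: 3.65
tool_pos: [0.5511, -0.1912, 0.0843]
eef_rot: [0.979, 0.202, 0.0, 0.0]
contact_force: [0.2, -1.0, 1.3]
opening: 0.154
clock: 4.15
tool_pos: [0.5505, -0.1911, 0.1931]
eef_rot: [0.979, 0.202, -0.0, -0.0]
contact_force: [0.2, -0.1, -2.4]
opening: 0.157
clock: 4.35
tool_pos: [0.5528, -0.1917, 0.2203]
eef_rot: [0.979, 0.202, 0.003, 0.002]
contact_force: [0.9, -0.6, -2.4]
opening: 0.154
```

```bash
python3 -m inch '[[0,0.5,0,-0.4,0],[0,1,0,-0.5,0],[0,1,0,-0.5,0],[0,1,0,-0.5,0],[0,1,0,-0.5,0]]'
python3 -m inch '[[0,1,0,-0.43,0],[0,1,0,0,0],[0,1,0,0,0],[0,1,0,0,0],[0,1,0,0,0]]'
python3 -m inch '[[0,1,0,0,0],[0,1,0,0,0],[0.1,1,0,0,0],[0.1,1,0,0,0],[0.04,1,0,0,0]]'
python3 -m inch '[[0,0.56,0,0,0],[0,0,0,0,0],[0,0,0,0,0],[0,0,0,0,0]]'
python3 - <<'E'
from h import *
a=save('wrist','pics/w2.png'); b=save('side','pics/s2.png'); t=save('top','pics/t2.png')
print(r.get_state()['tool_pos'],r.get_state()['eef_rot'])
o=np.zeros((560,800,3),np.uint8)
o[:280]=cv2.resize(a['pixels'][50:250,100:520,::-1],(800,280)) if 0 else cv2.resize(a['pixels'][60:210,110:540,::-1],(800,280))
x=cv2.resize(b['pixels'][190:330,230:430,::-1],(400,280)); o[280:,:400]=x
x=cv2.resize(t['pixels'][180:320,120:320,::-1],(400,280)); o[280:,400:]=x
cv2.imwrite('pics/c2.png',np.clip(o*1.3,0,255).astype(np.uint8))
E
```

```text
clock: 4.85
tool_pos: [0.55, -0.0776, 0.2156]
eef_rot: [0.997, 0.076, -0.001, -0.0]
contact_force: [0.8, -0.5, -2.7]
opening: 0.155
clock: 5.35
tool_pos: [0.55, 0.0472, 0.2157]
eef_rot: [0.998, 0.055, -0.001, 0.0]
contact_force: [-0.4, 0.7, -2.8]
opening: 0.155
clock: 5.85
tool_pos: [0.5562, 0.1721, 0.2155]
eef_rot: [0.998, 0.055, -0.001, 0.0]
contact_force: [0.6, -0.8, -2.9]
opening: 0.158
clock: 6.25
tool_pos: [0.557, 0.1829, 0.2165]
eef_rot: [0.999, 0.054, -0.0, 0.001]
contact_force: [-0.2, -0.0, -2.9]
opening: 0.155
[0.55716349 0.18381884 0.21678884] [ 9.98549666e-01  5.38367491e-02 -3.02103452e-05  4.10347017e-04]
```

View pics/c2.png

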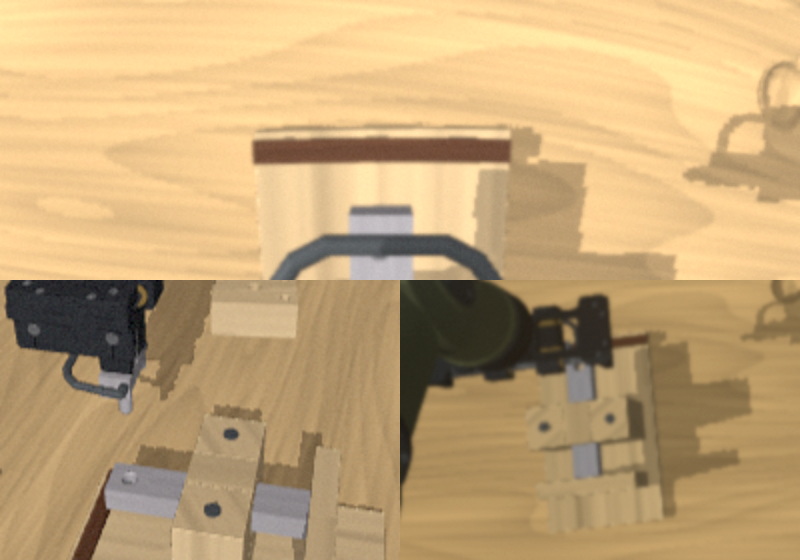

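Run:
```python
from h import *
b=np.load('pics/s2.png.npy',allow_pickle=True).item(); a=np.load('pics/w2.png.npy',allow_pickle=True).item()
P=cloud(b); 
def ray(s,u,v,z):
    K=s['K']; d=rot(s['attitude'])@np.array([(u-K[0,2])/K[0,0],-(v-K[1,2])/K[1,1],-1]); p=np.array(s['position']); return p+d*(z-p[2])/d[2]
print('hole side',ray(b,294.5,288.8,.085))
# shank pixels: near tool y, z .148-.175
m=(abs(P[...,0]-.557)<.02)&(abs(P[...,1]-.187)<.025)&(P[...,2]>.14)&(P[...,2]<.2)
for lo in np.arange(.14,.2,.005):
    q=P[m&(P[...,2]>lo)&(P[...,2]<=lo+.005)]
    if len(q): print(round(lo,3),len(q),q.mean(0).round(4),(q[:,0].max()-q[:,0].min()).round(4))
vv,uu=np.where(m&(P[...,2]<.18)); print('px',uu.min(),uu.max(),vv.min(),vv.max())
for v in range(vv.max()-14,vv.max()+1): print(v,uu[vv==v].min(),uu[vv==v].max())
# wrist: bar edges
W=fcloud(a); m=(abs(W[...,2]-.085)<.006)&(W[...,0]>.53)&(W[...,0]<.6)&(abs(W[...,1]-.187)<.03)
q=W[m];print('wrist bar',len(q),q.mean(0),q.min(0),q.max(0)); vv,uu=np.where(m)
th=np.radians(6.3);ex=np.array([np.cos(th),np.sin(th)]);ey=np.array([-ex[1],ex[0]])
for v in range(vv.min(),vv.max()+1,2):
    k=uu[vv==v]
    if len(k)>10: print(v,k.min(),k.max(),'Y',(W[v,k.min(),:2]@ey).round(4),(W[v,k.max(),:2]@ey).round(4),'X',(W[v,k.max(),:2]@ex).round(4))
st=r.get_state()['tool_pos'];print('tool X,Y',st[:2]@ex,st[:2]@ey)
O=np.array([.5166,.1823]);print('O',O@ex,O@ey)
```

```text
hole side [0.55776315 0.18790163 0.085     ]
0.145 1 [0.5602 0.1868 0.149 ] 0.0
0.15 14 [0.5574 0.1875 0.1529] 0.0094
0.155 18 [0.5577 0.1881 0.1578] 0.0086
0.16 11 [0.5574 0.1882 0.1615] 0.0086
0.175 15 [0.5531 0.199  0.1782] 0.0209
0.18 21 [0.5479 0.1877 0.183 ] 0.0047
0.185 51 [0.5526 0.1945 0.1878] 0.0208
0.19 111 [0.5535 0.1979 0.1927] 0.0224
0.195 55 [0.5536 0.1946 0.1965] 0.022
px 280 302 233 256Traceback (most recent call last):
  File "<stdin>", line 13, in <module>
    return umr_minimum(a, axis, None, out, keepdims, initial, where)
ValueError: zero-size array to reduction operation minimum which has no identity
```

Run:
```python
from h import *
a=np.load('pics/w2.png.npy',allow_pickle=True).item()
W=fcloud(a); m=(abs(W[...,2]-.085)<.006)&(W[...,0]>.53)&(W[...,0]<.6)&(abs(W[...,1]-.187)<.03)
vv,uu=np.where(m)
th=np.radians(6.3);ex=np.array([np.cos(th),np.sin(th)]);ey=np.array([-ex[1],ex[0]])
for v in sorted(set(vv))[::2]:
    k=uu[vv==v]
    if len(k)>10: print(v,k.min(),k.max(),'Y',(W[v,k.min(),:2]@ey).round(4),(W[v,k.max(),:2]@ey).round(4),'X',(W[v,k.max(),:2]@ex).round(4))
st=r.get_state();print('tool X,Y',st['tool_pos'][:2]@ex,st['tool_pos'][:2]@ey,st['tool_pos'])
O=np.array([.5166,.1823]);print('O',O@ex,O@ey)
# pin ring symmetric centre in wrist view
m=(W[...,2]>.17)&(W[...,2]<.215)&(W[...,0]>.575)&(W[...,0]<.62)&(abs(W[...,1]-.187)<.05); q=W[m]; Y=q[:,:2]@ey; X=q[:,:2]@ex
print('ring',len(q),Y.min(),Y.max(),X.min(),X.max(),q[:,2].mean())
c=q[abs(Y-Y.mean())<.015]; v=cv2.fitLine(c[:,:2].astype(np.float32),2,0,.01,.01).ravel(); print('ring yaw',np.degrees(np.arctan2(v[1],v[0]))%180-90)
```

```text
175 297 331 Y 0.1375 0.1083 X 0.5902
177 297 331 Y 0.1376 0.1082 X 0.5884
179 297 331 Y 0.1375 0.1082 X 0.5865
181 298 331 Y 0.1367 0.1082 X 0.5849
183 298 331 Y 0.1368 0.1082 X 0.583
197 298 331 Y 0.1371 0.108 X 0.5699
199 298 331 Y 0.1372 0.108 X 0.5686
201 298 331 Y 0.1372 0.108 X 0.5666
203 298 331 Y 0.1372 0.108 X 0.5646
205 298 331 Y 0.1372 0.1079 X 0.5622
207 298 331 Y 0.1373 0.108 X 0.5612
209 298 331 Y 0.1374 0.1079 X 0.5591
211 298 331 Y 0.1374 0.1079 X 0.5573
213 298 331 Y 0.1374 0.1079 X 0.5551
215 298 331 Y 0.1374 0.1079 X 0.5535
217 298 331 Y 0.1375 0.1078 X 0.5513
219 298 331 Y 0.1376 0.1078 X 0.5493
tool X,Y 0.5739699887189486 0.12156879438945122 [0.55716349 0.18381884 0.21678884]
O 0.5334847945000433 0.12451033706984527
ring 1830 0.08765298967760353 0.1527613365677505 0.5887001544930108 0.6134857139309557 0.19705879400641627
ring yaw 5.896141
```

```bash
python3 -m inch '[[-0.03,0.1,-0.6,0,0],[0,0,-0.7,0,0],[0,0,-0.7,0,0],[0,0,-0.2,0,0],[0,0,0,0,0]]'
python3 - <<'E'
from h import *
b=save('side','pics/s3.png'); P=cloud(b); st=r.get_state(); print(st['tool_pos'],st['contact_force'])
t=st['tool_pos']
for lo in np.arange(.085,.125,.005):
    q=P[(abs(P[...,0]-.557)<.009)&(abs(P[...,1]-.187)<.009)&(P[...,2]>lo)&(P[...,2]<=lo+.005)]
    if len(q): print(round(lo,3),len(q),q.mean(0).round(4))
cv2.imwrite('pics/c3.png',cv2.resize(b['pixels'][240:310,260:360,::-1],(700,490),interpolation=2))
E
```

```text
clock: 6.9
tool_pos: [0.556, 0.1872, 0.1613]
eef_rot: [0.999, 0.055, -0.001, 0.0]
contact_force: [-0.2, -1.6, -1.9]
opening: 0.155
[0.556487   0.18748314 0.16199011] [-0.66319968  0.03867532 -1.77068684]
0.085 1 [0.5522 0.1914 0.0853]
0.09 1 [0.5552 0.1909 0.0945]
0.095 12 [0.5566 0.1918 0.0977]
0.1 17 [0.5558 0.1916 0.1019]
```

View pics/c3.png

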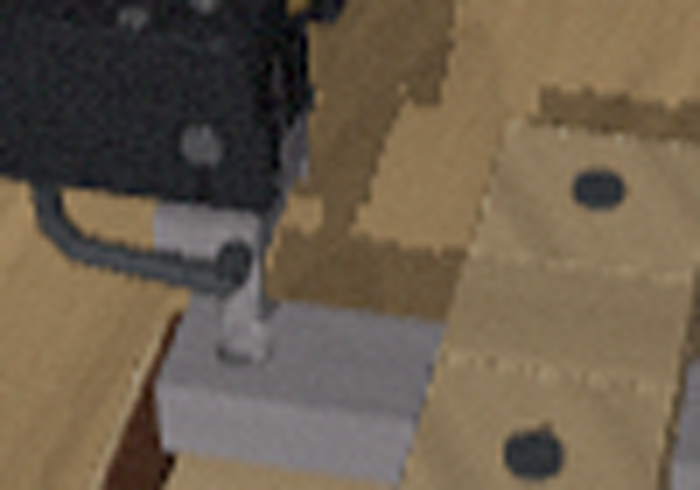

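```bash
python3 -m inch '[[0,0,-0.1,0,0],[0,0,-0.1,0,0],[0,0,-0.1,0,0],[0,0,0,0,0]]'
python3 -m inch '[[0,0,-0.08,0,0],[0,0,-0.08,0,0],[0,0,0,0,0]]'
```

```text
clock: 7.35
tool_pos: [0.5561, 0.1878, 0.1541]
eef_rot: [0.998, 0.055, -0.0, 0.0]
contact_force: [0.5, 0.3, -2.6]
opening: 0.151
clock: 7.65
tool_pos: [0.5565, 0.1874, 0.1502]
eef_rot: [0.999, 0.055, 0.0, 0.0]
contact_force: [-0.3, -1.1, -2.6]
opening: 0.158
```

```bash
python3 -m inch '[[0,0,-0.08,0,0],[0,0,-0.08,0,0],[0,0,0,0,0]]'
python3 -m inch '[[0,0,-0.08,0,0],[0,0,-0.08,0,0],[0,0,0,0,0]]'
```

```text
clock: 7.95
tool_pos: [0.5566, 0.1864, 0.1459]
eef_rot: [0.999, 0.054, 0.0, 0.001]
contact_force: [1.9, -4.2, -2.4]
opening: 0.151
clock: 8.25
tool_pos: [0.5566, 0.1864, 0.1419]
eef_rot: [0.999, 0.054, 0.0, 0.001]
contact_force: [2.1, -5.6, -3.0]
opening: 0.155
```

```bash
python3 -m inch '[[0.01,-0.03,0,0,0],[0,0,-0.1,0,0],[0,0,-0.1,0,0],[0,0,0,0,0]]'
python3 -m inch '[[0,0,-0.1,0,0],[0,0,-0.1,0,0],[0,0,0,0,0]]'
```

```text
clock: 8.65
tool_pos: [0.5566, 0.1863, 0.1368]
eef_rot: [0.999, 0.055, -0.0, 0.001]
contact_force: [1.9, -5.2, -2.3]
opening: 0.16
clock: 8.95
tool_pos: [0.5566, 0.1862, 0.1318]
eef_rot: [0.999, 0.055, -0.0, 0.001]
contact_force: [1.8, -5.4, -2.0]
opening: 0.157
```

```bash
python3 -m inch '[[0.02,-0.05,0,0,0],[0,0,-0.1,0,0],[0,0,-0.1,0,0],[0,0,0,0,0]]'
python3 -m inch '[[0,0,-0.08,0,0],[0,0,0,0,0]]'
```

```text
clock: 9.35
tool_pos: [0.5567, 0.186, 0.1267]
eef_rot: [0.998, 0.055, -0.0, 0.0]
contact_force: [2.0, -3.2, -4.0]
opening: 0.153
clock: 9.55
tool_pos: [0.5568, 0.186, 0.1249]
eef_rot: [0.998, 0.055, -0.0, -0.0]
contact_force: [0.4, -3.4, -3.3]
opening: 0.158
```

```bash
python3 -m inch '[[0,-0.02,-0.08,0,0],[0,0,-0.06,0,0],[0,0,0,0,0]]'
python3 -m inch '[[0,0,-0.06,0,0],[0,0,-0.04,0,0],[0,0,0,0,0]]'
```

```text
clock: 9.85
tool_pos: [0.5568, 0.1859, 0.1215]
eef_rot: [0.998, 0.055, -0.0, -0.0]
contact_force: [0.7, -1.6, -3.2]
opening: 0.158
clock: 10.15
tool_pos: [0.5569, 0.1858, 0.1191]
eef_rot: [0.998, 0.055, -0.0, -0.0]
contact_force: [0.4, -0.7, -3.6]
opening: 0.155
```

```bash
python3 -m inch '[[0,0,-0.04,0,0],[0,0,0,0,0]]'
python3 -m inch '[[0,0,-0.04,0,0],[0,0,0,0,0]]'
python3 -m inch '[[0,0,-0.04,0,0],[0,0,0,0,0]]'
```

```text
clock: 10.35
tool_pos: [0.5569, 0.1858, 0.1181]
eef_rot: [0.998, 0.055, -0.0, -0.0]
contact_force: [-0.7, 0.2, -2.9]
opening: 0.155
clock: 10.55
tool_pos: [0.557, 0.1858, 0.1174]
eef_rot: [0.998, 0.055, 0.0, -0.0]
contact_force: [-0.6, -0.2, -1.6]
opening: 0.158
clock: 10.75
tool_pos: [0.557, 0.1858, 0.1173]
eef_rot: [0.998, 0.055, 0.0, -0.0]
contact_force: [-1.8, -0.6, 6.5]
opening: 0.155
```

```bash
python3 -m inch '[[0,0,-0.03,0,0],[0,0,0,0,0]]'
python3 -m inch '[[0,0,0.03,0,20],[0,0,0,0,20],[0,0,0,0,20]]'
python3 -m inch '[[0,0,0.2,0,20],[0,0,0.5,0,20],[0,0,1,0,30],[0,0,0.5,0,48],[0,0,0,0,48]]'
python3 - <<'E'
from h import *
b=save('side','pics/s4.png'); w=save('wrist','pics/w4.png'); st=r.get_state(); print(st['tool_pos'],st['contact_force'],st['opening']*88.1)
o=np.zeros((600,700,3),np.uint8); o[:350]=cv2.resize(b['pixels'][240:310,250:390,::-1],(700,350),interpolation=2)
o[350:]=cv2.resize(w['pixels'][120:270,180:460,::-1],(700,250),interpolation=2) 
cv2.imwrite('pics/c4.png',np.clip(o*1.2,0,255).astype(np.uint8))
P=fcloud(w); th=np.radians(6.1);ex=np.array([np.cos(th),np.sin(th)]);ey=np.array([-ex[1],ex[0]])
t=np.array([.557,.1858]); X=(P[...,:2]-t)@ex*1e3; Y=(P[...,:2]-t)@ey*1e3; Z=P[...,2]*1e3
m=(abs(Y)<40)&(X>-15)&(X<50)&(Z>86)&(Z<125)
for n,mm in(('tab',m&(Z>114)),('ring',m&(X>24)),('head',m&(abs(Y)<22)&(X<12)&(Z<106))):
    q=np.stack([X[mm],Y[mm],Z[mm]],1); print(n,len(q),q.min(0).round(1) if len(q) else 0,q.max(0).round(1) if len(q) else 0,np.median(q,0).round(1))
E
```

```text
clock: 10.95
tool_pos: [0.557, 0.1857, 0.1173]
eef_rot: [0.998, 0.055, 0.0, -0.0]
contact_force: [-4.3, -1.2, 12.5]
opening: 0.151
clock: 11.25
tool_pos: [0.5574, 0.1856, 0.1165]
eef_rot: [0.998, 0.055, 0.0, -0.0]
contact_force: [-1.3, 0.2, 3.0]
opening: 0.231
clock: 11.75
tool_pos: [0.5584, 0.1857, 0.1735]
eef_rot: [0.998, 0.055, 0.002, -0.001]
contact_force: [0.1, -0.4, 0.6]
opening: 0.473
[0.5568703  0.18531819 0.17130333] [ 0.15901187  0.03667811 -0.79783599] 47.61947108765372
tab 690 [ -9.   -7.6 114. ] [ 11.5   7.1 121.4] [  2.5  -0.5 119.6]
ring 889 [ 24.1 -32.6  93.9] [ 39.6  32.9 100.8] [34.8 -0.3 98.2]
head 1471 [-11.  -21.6  86. ] [ 12.  22. 106.] [ 4.5  1.  96.6]
```

View pics/c4.png

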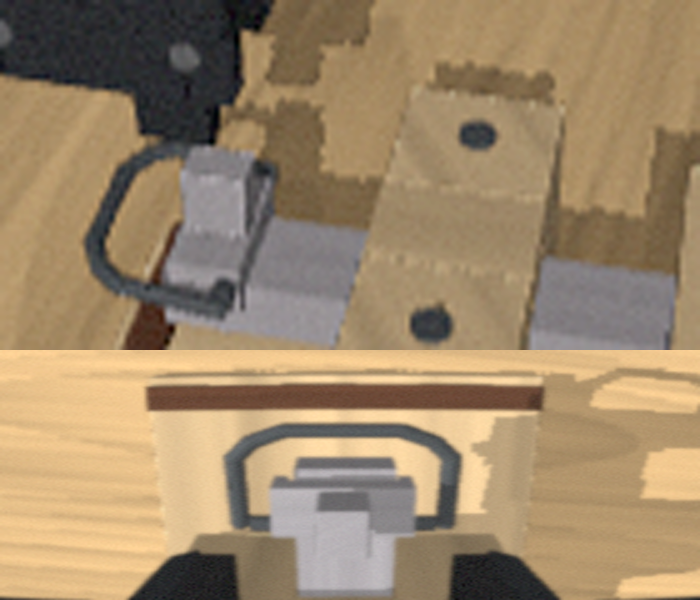

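```bash
python3 -m inch '[[0.6,0.06,0,0,48],[0.55,0.06,-0.3,0,48],[0,0,-0.8,0,48],[0,0,0,0,48]]'
python3 -m inch '[[0,0,-0.5,0,48],[0,0,-0.5,0,48],[0,0,-0.2,0,48],[0,0,0,0,48]]'
```

```text
clock: 12.25
tool_pos: [0.5836, 0.1875, 0.1405]
eef_rot: [0.998, 0.055, -0.003, 0.001]
contact_force: [-0.4, 0.2, -1.3]
opening: 0.541
clock: 12.65
tool_pos: [0.585, 0.1881, 0.1128]
eef_rot: [0.998, 0.055, -0.001, 0.0]
contact_force: [0.3, 0.2, 0.1]
opening: 0.543
```

```bash
python3 -m inch '[[-0.03,0,-0.17,0,48],[-0.03,0,-0.17,0,48],[-0.03,-0.01,-0.17,0,48],[0,0,0,0,48]]'
python3 -m inch '[[-0.08,-0.01,-0.12,0,48],[-0.08,-0.01,-0.12,0,48],[-0.08,-0.01,-0.12,0,48],[0,0,0,0,48]]'
python3 -m inch '[[-0.1,-0.01,-0.08,0,48],[-0.1,-0.01,-0.08,0,48],[-0.08,-0.01,-0.06,0,48],[0,0,0,0,48]]'
python3 - <<'E'
from h import *
b=save('side','pics/s5.png'); st=r.get_state(); print(st['tool_pos'],st['contact_force'],st['opening']*88.1)
cv2.imwrite('pics/c5.png',np.clip(cv2.resize(b['pixels'][240:330,250:390,::-1],(700,450),interpolation=2)*1.3,0,255).astype(np.uint8))
E
```

```text
clock: 13.05
tool_pos: [0.583, 0.1881, 0.1005]
eef_rot: [0.998, 0.055, -0.0, 0.0]
contact_force: [0.6, -0.0, 0.3]
opening: 0.545
clock: 13.45
tool_pos: [0.5767, 0.1873, 0.0915]
eef_rot: [0.998, 0.055, -0.001, 0.0]
contact_force: [-0.6, 0.7, 0.1]
opening: 0.542
clock: 13.85
tool_pos: [0.5706, 0.1867, 0.0865]
eef_rot: [0.998, 0.055, 0.0, -0.0]
contact_force: [0.1, 0.5, 0.3]
opening: 0.545
[0.57056896 0.1866513  0.08654332] [0.60838905 0.35117372 1.1722521 ] 48.102769793377625
```

View pics/c5.png

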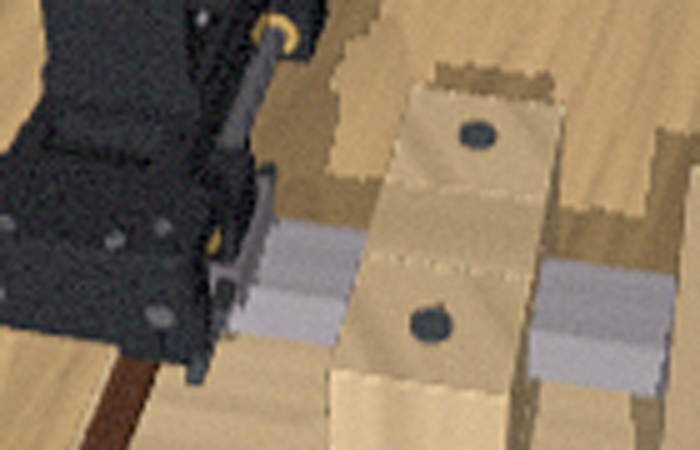

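```bash
python3 -m inch '[[-0.06,-0.006,-0.05,0,48],[-0.06,-0.006,-0.04,0,48],[0,0,0,0,48]]'
python3 -m inch '[[-0.05,-0.005,-0.02,0,48],[-0.05,-0.005,-0.02,0,48],[0,0,0,0,48]]'
python3 -m inch '[[-0.05,-0.005,0,0,48],[0,0,0,0,48]]'
```

```text
clock: 14.2
tool_pos: [0.5688, 0.1865, 0.0848]
eef_rot: [0.998, 0.055, 0.002, -0.0]
contact_force: [3.9, 1.0, 2.6]
opening: 0.545
clock: 14.5
tool_pos: [0.5631, 0.1857, 0.0825]
eef_rot: [0.998, 0.055, -0.002, 0.0]
contact_force: [2.0, 0.2, 1.0]
opening: 0.548
clock: 14.7
tool_pos: [0.5628, 0.1856, 0.0827]
eef_rot: [0.998, 0.055, -0.001, 0.0]
contact_force: [2.0, 0.8, -0.4]
opening: 0.546
```

```bash
python3 -m inch '[[-0.05,-0.005,0,0,48],[0,0,0,0,48]]'
python3 -m inch '[[-0.05,-0.005,0,0,48],[0,0,0,0,48]]'
python3 - <<'E'
from h import *
b=save('side','pics/s6.png'); st=r.get_state(); print(st['tool_pos'],st['contact_force'])
cv2.imwrite('pics/c6.png',np.clip(cv2.resize(b['pixels'][250:330,250:390,::-1],(700,400),interpolation=2)*1.3,0,255).astype(np.uint8))
E
```

```text
clock: 14.9
tool_pos: [0.5625, 0.1856, 0.0829]
eef_rot: [0.998, 0.055, -0.0, 0.0]
contact_force: [3.8, 0.4, -2.4]
opening: 0.54
clock: 15.1
tool_pos: [0.562, 0.1856, 0.0833]
eef_rot: [0.998, 0.055, 0.001, -0.0]
contact_force: [4.7, -0.5, -4.0]
opening: 0.543
[0.56199913 0.18560504 0.08328732] [ 5.0739677   0.28818865 -3.48539881]
```

View pics/c6.png

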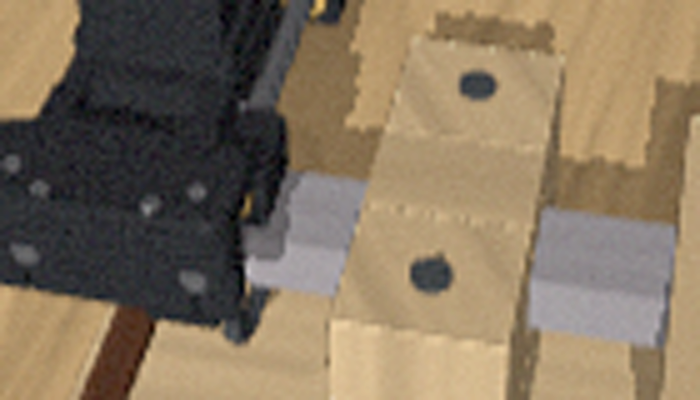

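```bash
python3 -m inch '[[0.3,0.03,0,0,48],[0.5,0.05,0,0,48],[0.5,0.05,0.5,0,48],[0,0,1,0,48],[0,0,1,0,48]]'
python3 -m inch '[[0,-1,1,0,48],[0,-1,1,0,48],[0,-1,0.3,0,48],[0,-1,0,0,48],[0,0,0,0,48]]'
python3 - <<'E'
from h import *
b=save('side','pics/s7.png'); t=save('top','pics/t7.png'); st=r.get_state(); print(st['tool_pos'],st['contact_force'])
cv2.imwrite('pics/c7.png',np.clip(cv2.resize(b['pixels'][250:330,250:390,::-1],(770,440),interpolation=2)*1.4,0,255).astype(np.uint8))
P=cloud(b); th=np.radians(6.2);ex=np.array([np.cos(th),np.sin(th)]);ey=np.array([-ex[1],ex[0]])
tt=np.array([.557,.1858]); X=(P[...,:2]-tt)@ex*1e3; Y=(P[...,:2]-tt)@ey*1e3; Z=P[...,2]*1e3
for z in range(44,100,4):
    m=(Y>22)&(Y<40)&(X>-20)&(X<50)&(Z>z)&(Z<=z+4); print(z,m.sum(),X[m].mean().round(1) if m.any() else '',Y[m].mean().round(1) if m.any() else '')
m=(abs(X)<11)&(abs(Y)<9)&(Z>110)&(Z<130);print('tab top',np.percentile(Z[m],95))
E
```

```text
clock: 15.65
tool_pos: [0.5922, 0.1887, 0.1457]
eef_rot: [0.998, 0.055, -0.002, 0.0]
contact_force: [-0.4, -0.0, 0.4]
opening: 0.546
clock: 16.15
tool_pos: [0.5927, 0.0837, 0.2036]
eef_rot: [0.999, 0.052, -0.002, 0.002]
contact_force: [-0.2, -0.5, 0.2]
opening: 0.543
[0.59278786 0.08901541 0.20306315] [1.22684514 0.5450394  0.42222419]
44 0  
48 1 -12.2 23.8
52 5 -10.9 27.7
56 5 -9.9 32.4
60 8 -9.6 32.5
64 5 -8.8 32.6
68 9 -8.6 32.8
72 9 -8.3 32.7
76 9 -7.9 32.4
80 7 -5.7 31.0
84 10 -6.1 31.4
88 20 -5.5 28.9
92 18 -5.5 26.9
96 0  
tab top 119.87270963996694
```

View pics/c7.png

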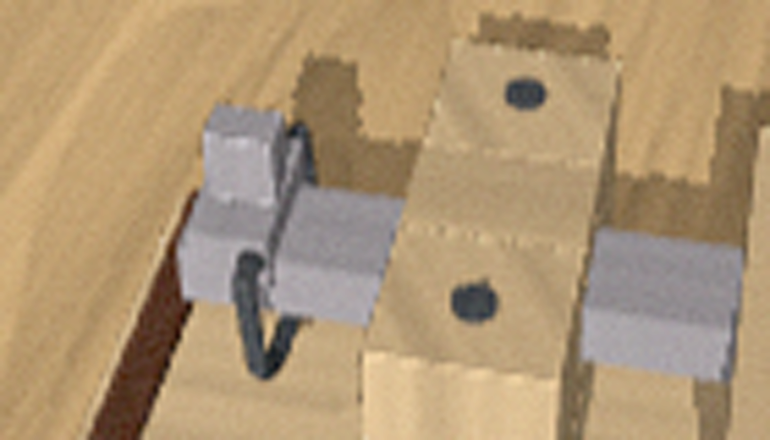

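Run:
```python
from h import *
print(r.finish_job(), r.get_state()['clock'])
```

```text
the job is handed in; nothing more can be done
the job is handed in; nothing more can be done
```

The linchpin is fully seated in the draw bar with its ring towards the free end, and the ring has snapped past the lower end of the pin. I handed the job in at about 16 s of the 64 s allowed.

- **Insertion:** I gripped the pin by its tab, lifted it out of the rack and turned it about 17° to line up with the bar. It went down the hole with side forces up to about 6 N. It stopped on the bar, and I pressed it home with about 12 N.
- **Locking:** Both ring arms were pushed down beside the bar with the half-open fingers. The highest force reading during this was about 6 N.
- **Last checks (gripper clear of everything):**
  - **Head:** the tab's top is at 119.9 mm, against 120 mm expected when seated.
  - **Ring:** the arms hang past vertical, leaning towards the end block at about 1.69 rad. Locking starts at 1.51.
- **Disagreement:** The cameras put the hole up to about 3 mm apart across the bar. I settled it by comparing the pin and the hole in the same picture, then adjusting by feel.
- **Not checked:** The tin, spoon and engraver were never approached, but I did not compare before and after pictures of them.

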